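# Load the five-tube carrier into the guarded tube reader

## Task

Load the tube reader: slide its clear guard door fully open, stand the five-tube carrier upright on the feed track outside the doorway and let go of it, then slide it along the track into the bay until it is fully home against the end stop, and slide the guard fully shut behind it. Leave the four-tube and six-tube carriers and everything else on the bench where they are, and do not tip any carrier over.

Things in the scene. Friction and masses are not known exactly. Their poses are not given: they have to be found in the camera images.
- loader: Tube reader, white and grey bench-top machine, fixed. Origin: at bench height in the middle of the doorway (door plane x = 0). x points level into the bay, z up, y across the doorway to the side where the guard opens. Behind the doorway the bay is 116 mm wide; its side walls are 86 mm high up to x = 80 mm, open above when the guard is open. Housing spans y = -105 to 180, x = 0 to 330 mm.
- feed_track (a point): Middle of the feed track's top, loader (x, y) = (-110, 0) mm, 6 mm above the bench. The aluminium track is 64 mm wide, runs from loader x = -215 mm to the doorway and on inside, level, without a threshold, to the end stop. On it two steel rails 10 mm high, 6 mm thick, 40 mm apart inside (loader y = -20 to 20 mm), from x = -210 mm to the stop.
- end_stop (a point): Foot of the bay's flat end stop, loader x = 150 mm, y = 0, 6 mm above the bench. Home, the carrier's nose touches it: its centre is then at loader x = 82 mm and its rear end 15 mm inside the door plane.
- hood_edge (a point): Middle of the front top edge of the fixed hood, loader x = 80 mm, 157 mm above the bench. The hood covers the bay from x = 80 mm on (to 330 mm), across the whole housing; the tunnel under it is 95 mm high.
- guard (a joint): Guard opening in m: 0 fully shut, 0.100 fully open (end stops). One L-shaped clear panel with aluminium edges, 112 mm wide, centred on loader y = 0 when shut: front pane at loader x = -10 to -4 mm, 20 to 98 mm above the bench, roof pane x = -10 to 76 mm, 92 to 98 mm up. Slides along loader +y to open, about 1.5 N of friction, stays where it is left.
- guard_handle (a point): Middle of the top of the guard's handle, a dark steel upright fin on the roof pane: 50 mm long along loader x, 14 mm thick along loader y, from 97 to 132 mm above the bench (this point: 132 mm). Moves with the guard: loader x = 28 mm, y = 35 mm + guard opening. Push its flat faces from either side, or pinch it.
- carrier5: Five-tube carrier, the one to load: grey plastic block with five capped tubes fixed in a row, 135 mm long (its x axis, both ends alike), 28 mm wide (y), solid sides up to 45 mm, white caps up to 66 mm, at each end a full-width end plate 8 mm thick, also 66 mm high. 0.12 to 0.24 kg. Origin: centre of its underside. Starts standing on the bench.
- carrier4: Four-tube carrier, leave alone: same make, 110 mm long, otherwise like carrier5. Origin: centre of its underside.
- carrier6: Six-tube carrier, leave alone: same make, 160 mm long, otherwise like carrier5. Origin: centre of its underside.
- tube_rack: Bystander: orange tube rack with six tubes fixed in it, 100 x 170 mm, 94 mm high. Origin: centre of its underside.
- reagent_bottle: Bystander: squat amber reagent jar, 64 mm diameter, 75 mm high. Origin: centre of its underside.

How it is judged:
By the outcome, as a careful person would: the job done as asked, in the order asked, and still so for the second after the job is handed in, with the robot touching nothing.
It also fails if it takes over 72 s, if anything falls off the work surface, if the arm or the gripper's body presses on something with over 40 N, if the wrist force passes 120 N, or if a joint passes its speed limit or range.

## Robot

A 6-joint arm with a two-finger parallel gripper is mounted at the origin on the work surface. World frame = base frame: x ahead of the robot, y to its left, z up, the work surface at z = 0. Lengths are in m, angles in rad, forces in N, time in s.
With the tool pointing down it reaches from about 0.3 to 0.775 m from the base axis. Payload 14.6 kg.
Tool frame: the origin (TCP) lies at the very end of the fingers, on their centre line; the grasp point (between the pads) lies 19 mm behind it; z points along the fingers, y is the line along which they close (so a half turn about z gives the same grasp; the last joint's range is limited). The gripper opens to 94 mm and grips with 3 to 60 N. Pads are 16 mm wide; open, the fingers measure 119 mm over their backs; the gripper's body (75 mm by 177 mm) begins 78 mm behind the grasp point.
Start: joints at [-1.233, 0.3, 1.521, -0, 1.321, -0.067], TCP at [0.217, -0.506, 0.205] pointing down, gripper open.
Joint ranges: [-3.03, 3.03], [-0.79, 2.21], [0.23, 2.52], [-1.04, 4.18], [0, 3.07], [-2.55, 2.55]. Speed limits (rad/s): [2.22, 2.22, 2.57, 3.14, 3.14, 3.14].

## Interface

Orientations are given as [roll, pitch, yaw] about the fixed x, y, z axes, in that order (R = Rz(yaw) Ry(pitch) Rx(roll)).
In Python, from station import ctrl gives the robot as it stands.
- The arm moves only by the shell command python3 -m pendant 'ROWS' [OPENING] [FORCE]. ROWS is JSON, a list of rows, each a list of 2 entries, a list of its own where there are three numbers: the shift along the world's x, y, z in cm, then the turn about the world's z in rad. A call has 1 to 20 rows; each row shifts and turns the commanded pose from where the row before left it; what a row does not reach is not made up. A row lasts 1/12 s, in which the tool goes at most 41.7 mm and 7.16 degrees, less where a joint would pass 70% of its speed; a pose out of reach is approached as far as the arm can. A call is refused whole if a number of a shift passes 4.17 or a number of a turn 0.125, either way. A call with a gripper value outside its range is refused whole. OPENING is the opening, from 0 (shut) to 1 (fully open), set as the call begins (- or left out, the last holds). The fingers move at their own pace and stop on an object; FORCE is the grip in N (left out, the last holds). Time passes only in rows, so rows that do not move let the fingers close. It gives the time, the measured TCP pose, the force, the opening and the grip force at its end, in the units of the state.
- ctrl.get_obs(): the state, without advancing time (a new reading comes with each control period).
- ctrl.camera(name): name is "scene" or "top" or "wrist"; returns a dict with "color" (400x640x3 uint8, red, green, blue), "intrinsics" (3x3 intrinsics, pixels), "camera_from_world" (4x4, takes a point from world to camera coordinates). Camera axes: x right, y down, z forward; pixel columns grow to the right and rows downward; lengths in m; the calibration is good to about 2 mm. A picture is of the moment at which its call begins. There is no depth.
- ctrl.hand_in(): hands the job in; it is judged then, once.
The state is a dict: "time_s": time; "qpos": joint angles; "joint_vel": joint speeds; "tau": joint torques, N m; "ee_pos": TCP position; "eef_rot": TCP orientation; "force": force on the tool from outside, world axes, zero at the start; "moment": the same for the moment, N m; "grip_width": finger opening in m; "grip_force": force on a finger pad.
Only numpy, scipy, OpenCV 4.12 (cv2) and the standard library are available. Lean on these libraries where they do the work, as an engineer would, in place of code of your own. Each camera call takes 0.05 s, during which the arm holds its last target. There are 200 camera calls.

## Working session

There is one attempt and no reset: what is moved stays moved. The work goes in short steps, Python scripts to look and compute and a shell command to move; the robot and the scene stay as the last step left them, time stands still between calls to the robot, and variables do not carry over. Pictures are saved under pics/ and viewed, at most 10 in all, crops included, and the job is handed in when it is done.

```bash
mkdir -p pics; ls; cat > h.py <<'E'
import numpy as np, cv2
from station import ctrl
def snap(n,f,crop=None,s=1):
    c=ctrl.camera(n); im=c["color"][:,:,::-1].copy()
    np.savez(f"pics/{f}.npz",K=c["intrinsics"],T=c["camera_from_world"]); cv2.imwrite(f"pics/{f}_raw.png",im)
    if crop: x0,y0,x1,y1=crop; im=im[y0:y1,x0:x1]
    cv2.imwrite(f"pics/{f}.png",cv2.resize(im,None,fx=s,fy=s,interpolation=cv2.INTER_CUBIC)); return c
def w(f,u,v,z):
    d=np.load(f"pics/{f}.npz");K,T=d["K"],d["T"];R,t=T[:3,:3],T[:3,3]
    o=-R.T@t; r=R.T@np.linalg.solve(K,[u,v,1]); return o+r*(z-o[2])/r[2]
def px(f,p):
    d=np.load(f"pics/{f}.npz");q=d["K"]@(d["T"]@np.append(p,1))[:3]; return q[:2]/q[2]
E
python3 - <<'E'
from h import *
snap("top","top",s=1.25);snap("scene","scene",s=1.25)
for f in("top","scene"):
    d=np.load(f"pics/{f}.npz");print(d["K"],-d["T"][:3,:3].T@d["T"][:3,3])
E
```

```text
pics
[[398.81647167   0.         309.72825802]
 [  0.         398.81647167 190.66954558]
 [  0.           0.           1.        ]] [0.49675627 0.06321222 1.02260289]
[[418.36781556   0.         316.1176272 ]
 [  0.         418.36781556 207.50843086]
 [  0.           0.           1.        ]] [1.0216671  0.41065681 0.83826383]
```

View pics/top.png

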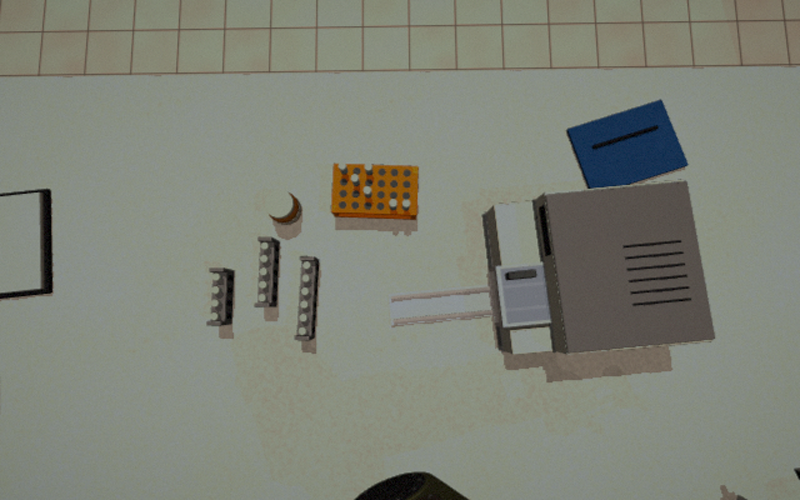

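View pics/scene.png

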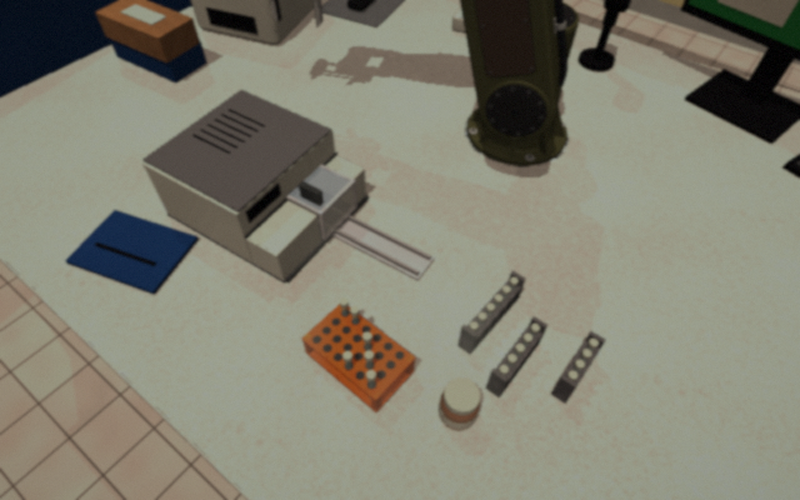

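The top view shows three carriers at about (220,297), (267,272) and (308,298). The five-cap one is in the middle. The reader is at right, with the guard at (523,296) and the track end at (392,308). I'll enlarge both areas.

```bash
python3 - <<'E'
from h import *
im=cv2.imread("pics/top_raw.png")
a=cv2.resize(im[180:290,160:260],None,fx=5,fy=5,interpolation=cv2.INTER_CUBIC)
cv2.imwrite("pics/c1.png",cv2.convertScaleAbs(a,alpha=1.5))
a=cv2.resize(im[140:290,300:460],None,fx=4,fy=4,interpolation=cv2.INTER_CUBIC)
cv2.imwrite("pics/c2.png",cv2.convertScaleAbs(a,alpha=1.4))
E
```

```text
(no output)
```

View pics/c1.png

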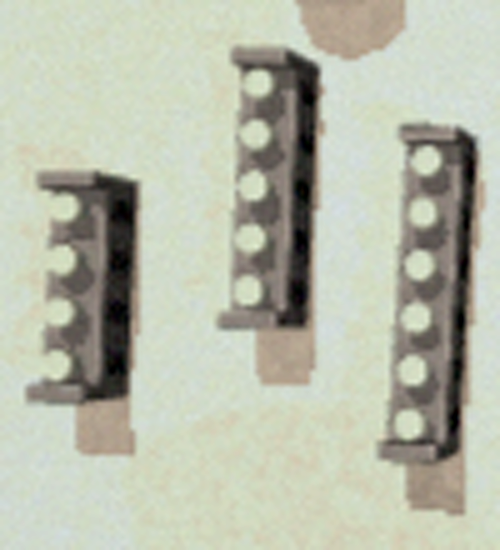

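View pics/c2.png

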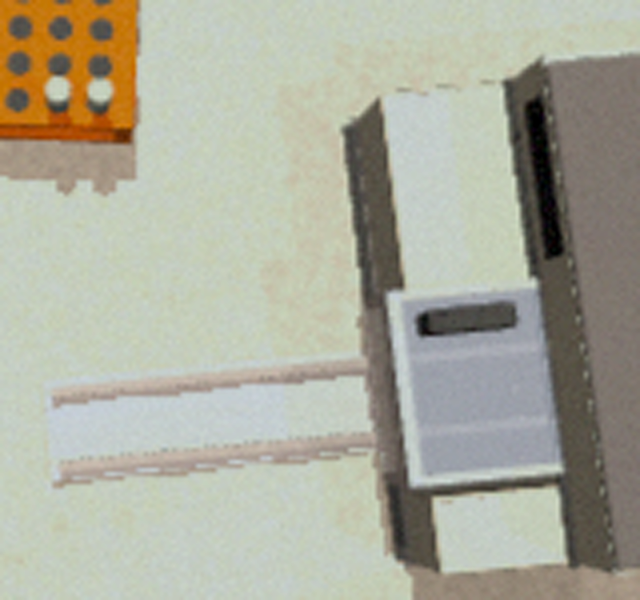

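The first crop gives the 5-carrier cap centres from (258,83) to (247,292). The second gives the guard roof corners at (388,293), (538,287), (562,478) and (412,487), and the track end corners at (48,385) and (54,487). Next I fit the poses.

```bash
cat > fit.py <<'E'
from h import *
from scipy.optimize import least_squares
def L2W(q,p):
    c,s=np.cos(q[2]),np.sin(q[2]); return np.array([q[0]+c*p[0]-s*p[1],q[1]+s*p[0]+c*p[1],p[2]])
def fit(f,obs,q0):
    r=lambda q:np.concatenate([px(f,L2W(q,np.array(p)/1000))-o for p,o in obs])
    s=least_squares(r,q0,loss="soft_l1"); print(np.round(s.x,4),"resid px\n",np.round(r(s.x).reshape(-1,2),1)); return s.x
E
python3 - <<'E'
from fit import *
c1=lambda u,v:np.array([160+u/5,180+v/5])-.4
c2=lambda u,v:np.array([300+u/4,140+v/4])-.375
obs=[((-10,56,98),c2(388,293)),((76,56,98),c2(538,287)),((76,-56,98),c2(562,478)),((-10,-56,98),c2(412,487)),
((-215,32,6),c2(48,385)),((-215,-32,6),c2(54,487)),((-210,26,16),c2(52,387)),((3,35,132),c2(420,322)),((53,35,132),c2(516,313)),
((80,180,157),c2(540,60))]
q=fit("top",obs,[.4,-.2,-1.5])
for nm,caps,h in (("c5",[(258,83),(255,134),(253,186),(250,240),(247,292)],0),("c4",[(66,208),(65,260),(61,313),(58,365)],0),("c6",[(427,161),(423,213),(419,265),(414,318),(412,371),(408,424)],0)):
    P=np.array([w("top",*c1(*c),.066)[:2] for c in caps]);d=P[0]-P[-1]
    print(nm,P.mean(0).round(4),"yaw",np.arctan2(d[1],d[0]).round(4),"pitch",np.linalg.norm(d)/(len(P)-1))
for c in [(234,50),(288,50),(218,325),(272,325)]: print(w("top",*c1(*c),.066).round(4))
print("handle",L2W(q,(.028,.035,.132)),"track",L2W(q,(-.11,0,.006)),"home",L2W(q,(.082,0,0)))
E
```

```text
[ 0.5102 -0.1378 -1.4681] resid px
 [[-0.2  1. ]
 [-0.7 -1.6]
 [ 0.6 -0.5]
 [ 0.5  1.4]
 [-1.6 -1. ]
 [-0.3 -1.1]
 [-0.4  0.5]
 [ 1.9  1.3]
 [ 0.3  1.1]
 [-0.1 -3. ]]
c5 [0.5629 0.3189] yaw -0.0252 pitch 0.025182175166497962
c4 [0.5158 0.4091] yaw -0.0112 pitch 0.02492818529018578
c6 [0.5123 0.2385] yaw -0.0564 pitch 0.024993368662440365
[0.6295 0.3298 0.066 ]
[0.6293 0.3035 0.066 ]
[0.4969 0.3337 0.066 ]
[0.4968 0.3078 0.066 ]
handle [ 0.54788136 -0.1621074   0.132     ] track [ 0.49891319 -0.02842449  0.006     ] home [ 0.51860393 -0.21941212  0.        ]
```

```bash
python3 -c "
from station import ctrl
o=ctrl.get_obs();print(o['ee_pos'],o['eef_rot'],o['force'],o['grip_width'])"
python3 -m pendant '[[[1,1,3],0],[[2.3,2.8,0.6],0],[[2.3,2.8,0.6],0],[[2.3,2.8,0.6],0],[[2.3,2.8,0.6],0],[[2.3,2.8,0.6],0],[[2.3,2.8,0.6],0],[[2.3,2.8,0.6],0],[[2.3,2.8,0.6],0],[[2.3,2.8,0.6],0],[[2.3,2.8,0.6],0],[[2.3,2.8,0.6],0],[[0,0,0],0],[[0,0,0],0]]' 0 20
python3 - <<'E'
from h import *
o=ctrl.get_obs();print(o['qpos'],o['eef_rot'])
snap("wrist","w1",s=1.25)
E
```

```text
[ 0.21652607 -0.5053314   0.20493967] [-3.14056628e+00 -7.38137850e-05  4.04800508e-01] [ 0.37560453  0.40754069 -0.80309952] 0.09398115689814655
time_s: 1.27
ee_pos: [0.4802, -0.1864, 0.3011]
eef_rot: [-3.141, 0.0, 0.408]
force: [-0.4, 0.0, -0.9]
grip_width: 0.0038
grip_force: 0.0
[-4.41339316e-01  1.65105024e-01  1.46613611e+00 -5.94797520e-05
  1.51090942e+00  7.21774188e-01] [-3.14121310e+00  4.13183240e-04  4.07686478e-01]
```

View pics/w1.png

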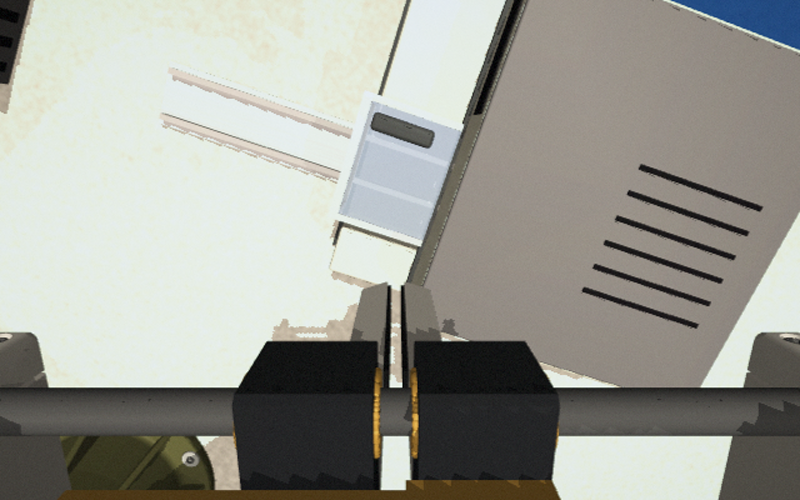

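The wrist view shows the track ends at about (165,70) and (162,125), the guard roof corners at about (368,95), (460,128), (420,243) and (337,217), and the handle at (403,129). I'll project the model onto an enlarged crop.

```bash
python3 - <<'E'
from fit import *
q=[.5102,-.1378,-1.4681]
im=cv2.imread("pics/w1_raw.png")[40:220,110:390]
im=cv2.convertScaleAbs(cv2.resize(im,None,fx=2.8,fy=2.8,interpolation=cv2.INTER_CUBIC),alpha=.8)
for p in [(-10,56,98),(76,56,98),(76,-56,98),(-10,-56,98),(-215,32,6),(-215,-32,6),(-210,20,16),(-210,-20,16),(3,42,132),(53,42,132),(53,28,132),(3,28,132)]:
    u=(px("w1",L2W(q,np.array(p)/1000))-[109.5,39.5])*2.8; print(p,u.round()); cv2.drawMarker(im,tuple(int(a) for a in u),(0,0,255),cv2.MARKER_CROSS,8,1)
cv2.imwrite("pics/w1c.png",im)
E
```

```text
(-10, 56, 98) [512.  93.]
(76, 56, 98) [731. 166.]
(76, -56, 98) [637. 441.]
(-10, -56, 98) [431. 378.]
(-215, 32, 6) [74. 20.]
(-215, -32, 6) [ 49. 161.]
(-210, 20, 16) [69. 48.]
(-210, -20, 16) [ 53. 138.]
(3, 42, 132) [530. 138.]
(53, 42, 132) [669. 184.]
(53, 28, 132) [656. 223.]
(3, 28, 132) [518. 179.]
```

View pics/w1c.png

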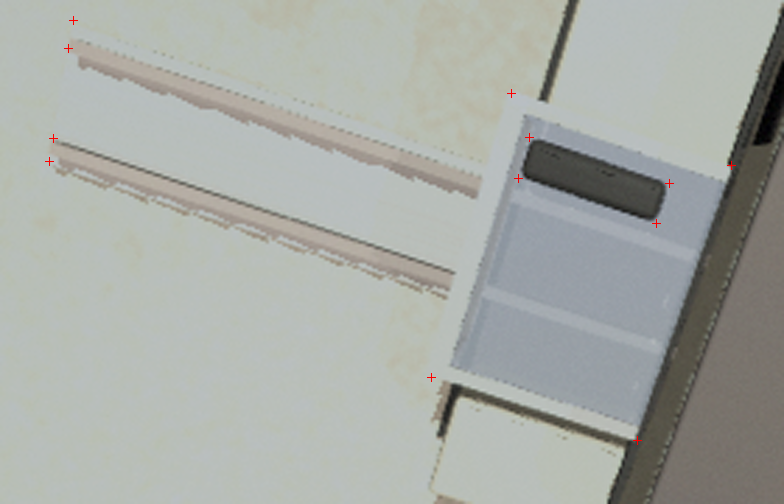

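```bash
python3 - <<'E'
from fit import *
c=lambda u,v:np.array([109.5+u/2.8,39.5+v/2.8])
obs=[((-10,56,98),c(514,94)),((-10,-56,98),c(442,368)),((76,-56,98),c(637,440)),
((3,42,132),c(530,140)),((53,42,132),c(666,183)),((53,28,132),c(657,220)),((3,28,132),c(520,178)),
((-210,-20,16),c(54,140)),((-210,26,16),c(75,41)),((-215,32,6),c(75,38))]
q=fit("w1",obs,[.51,-.138,-1.47])
q=fit("w1",obs[:7],[.51,-.138,-1.47])
# line yaw from rail lower inner edge and upper outer edge
for a,b,z in [((55,140),(455,272),.016),((75,41),(480,178),.016),((514,94),(442,368),.098),((530,140),(666,183),.132)]:
    A,B=w("w1",*c(*a),z),w("w1",*c(*b),z);d=B-A;print(A[:2].round(4),B[:2].round(4),np.arctan2(d[1],d[0]).round(4))
E
```

```text
[ 0.5103 -0.1386 -1.4571] resid px
 [[-0.7 -0.1]
 [-2.6  3.9]
 [ 1.5 -0.1]
 [ 0.3 -0.7]
 [ 1.7 -0.3]
 [ 0.4  0.7]
 [-0.1  0.3]
 [ 0.2  1.3]
 [-1.3 -0.4]
 [-0.4 -4.3]]
[ 0.5106 -0.138  -1.4664] resid px
 [[-0.6 -0.5]
 [-3.4  3.3]
 [ 0.6 -0. ]
 [ 0.3 -1. ]
 [ 1.5 -0.1]
 [ 0.1  0.8]
 [-0.3 -0.1]]
[0.4683 0.0681] [ 0.4851 -0.1203] -1.4815
[0.5126 0.0714] [ 0.5293 -0.1151] -1.4813
[ 0.565 -0.123] [ 0.4588 -0.136 ] -3.0195
[ 0.5517 -0.1367] [ 0.5572 -0.1851] -1.458
```

Both rail edges give yaw -1.4815. Now I turn the tool, come down on the shut side of the handle, and push.

```bash
python3 -m pendant '[[[0.36,0.2,0],0.12],[[0.36,0.2,0],0.12],[[0.36,0.2,0],0.12],[[0.36,0.2,0],0.12],[[0.36,0.2,0],0.12],[[0.36,0.2,0],0.12],[[0.36,0.2,0],0.12],[[0.36,0.2,0],0.12],[[0.36,0.2,0],0.12],[[0.36,0.2,0],0.12],[[0,0,-3],0.052],[[0,0,-4],0],[[0,0,-4],0],[[0,0,-4],0],[[0,0,-2.5],0],[[0,0,-1.6],0],[[0,0,0],0],[[0,0,0],0]]' 0 20
```

```text
time_s: 2.82
ee_pos: [0.5149, -0.1685, 0.1104]
eef_rot: [-3.14, -0.0, 1.655]
force: [0.8, 0.4, 0.8]
grip_width: 0.0006
grip_force: 0.0
```

```bash
python3 -m pendant '[[[1,0.09,0],0],[[1,0.09,0],0],[[1,0.09,0],0],[[1,0.09,0],0],[[1,0.09,0],0],[[1,0.09,0],0],[[1,0.09,0],0],[[1,0.09,0],0],[[1,0.09,0],0],[[0.5,0.045,0],0],[[0.5,0.045,0],0],[[0,0,0],0]]'
python3 -m pendant '[[[0.3,0.03,0],0],[[0.2,0.02,0],0],[[0.2,0.02,0],0],[[0,0,0],0]]'
```

```text
time_s: 3.82
ee_pos: [0.6163, -0.1589, 0.1114]
eef_rot: [3.14, 0.0, 1.657]
force: [-0.5, 0.1, -0.1]
grip_width: 0.0005
grip_force: 0.0
time_s: 4.15
ee_pos: [0.6228, -0.1578, 0.1106]
eef_rot: [3.141, 0.0, 1.657]
force: [0.3, 0.0, 0.0]
grip_width: 0.0007
grip_force: 0.0
```

```bash
for i in 1 2; do python3 -m pendant '[[[0.2,0.018,0],0],[[0.2,0.018,0],0],[[0,0,0],0]]' | grep -E "ee_pos|force: \["; done
python3 - <<'E'
from h import *
snap("top","t2",(360,140,460,280),4)
E
```

```text
ee_pos: [0.6252, -0.1576, 0.1105]
force: [-15.8, -0.3, 8.6]
ee_pos: [0.6254, -0.1576, 0.1104]
force: [-50.3, 0.3, 23.6]
```

View pics/t2.png

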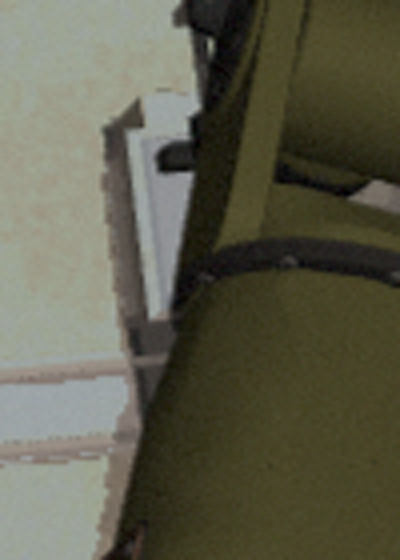

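The guard is open: the panel sits at crop (130–195, 125–315), hard on its stop (50 N push reaction). I back off and go to the carrier.

```bash
python3 -m pendant '[[[-1,-0.1,0],0],[[-1,-0.1,0],0],[[0,0,3.5],0],[[0,0,3.5],0],[[0,0,3.5],0],[[0,0,3.5],0]]' 0.62 20 | grep -E "ee_pos|force"
python3 -m pendant '[[[-0.35,3.67,0],0.12],[[-0.35,3.67,0],0.12],[[-0.35,3.67,0],0.12],[[-0.35,3.67,0],0.12],[[-0.35,3.67,0],0.12],[[-0.35,3.67,0],0.12],[[-0.35,3.67,0],0.12],[[-0.35,3.67,0],0.12],[[-0.35,3.67,0],0.12],[[-0.35,3.67,0],0.12],[[-0.35,3.67,0],0.12],[[-0.35,3.67,0],0.12],[[-0.35,3.67,0],0.02],[[0,0,0],0],[[0,0,0],0]]'
```

```text
ee_pos: [0.6105, -0.1589, 0.2523]
force: [-0.0, 0.1, 0.3]
grip_force: 0.0
time_s: 6.45
ee_pos: [0.5645, 0.3197, 0.2499]
eef_rot: [-3.141, -0.001, 3.119]
force: [0.3, -0.6, -1.1]
grip_width: 0.0585
grip_force: 0.0
```

```bash
python3 -m pendant '[[[-0.15,-0.08,-4],0],[[0,0,-4],0],[[0,0,-4],0],[[0,0,-4],0],[[0,0,-3],0],[[0,0,-2],0],[[0,0,-1.5],0],[[0,0,-0.7],0],[[0,0,0],0]]' | grep -E "ee_pos|force"
python3 -m pendant '[[[0,0,0],0],[[0,0,0],0],[[0,0,0],0],[[0,0,0],0],[[0,0,0],0],[[0,0,0],0]]' 0.1 20
python3 -m pendant '[[[0,0,1],0],[[0,0,3],0],[[0,0,3],0],[[0,0,3],0],[[0,0,2],0],[[0,0,0],0]]'
python3 - <<'E'
from h import *
snap("wrist","w2",s=1.25)
E
```

```text
ee_pos: [0.5633, 0.3159, 0.0171]
force: [-0.5, 0.1, -1.0]
grip_force: 0.0
time_s: 7.7
ee_pos: [0.5639, 0.3174, 0.0191]
eef_rot: [3.141, 0.001, 3.117]
force: [0.4, 0.2, 3.8]
grip_width: 0.0279
grip_force: 20.0
time_s: 8.2
ee_pos: [0.5651, 0.318, 0.1441]
eef_rot: [3.138, 0.007, 3.117]
force: [0.9, 0.4, -0.4]
grip_width: 0.0278
grip_force: 20.0
```

View pics/w2.png

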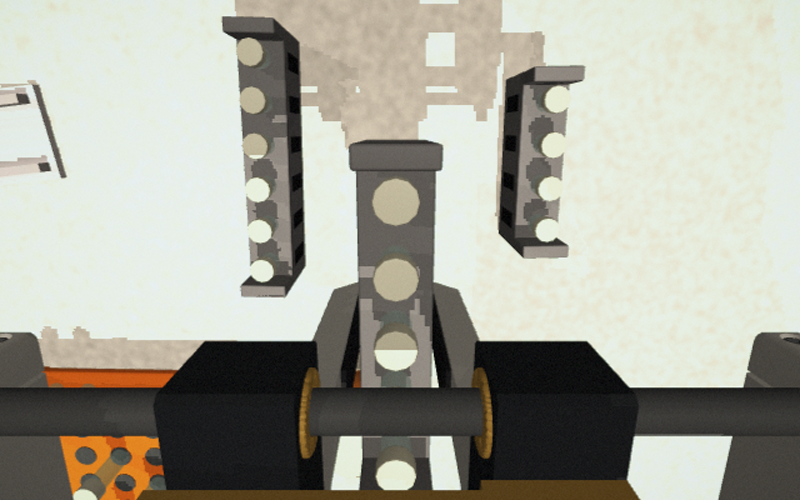

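The carrier is held square and lifted, with caps along column ~397; its neighbours are undisturbed. Now over to the track.

```bash
python3 -m pendant '[[[-0.55,-2.9,0],-0.12],[[-0.55,-2.9,0],-0.12],[[-0.55,-2.9,0],-0.12],[[-0.55,-2.9,0],-0.12],[[-0.55,-2.9,0],-0.12],[[-0.55,-2.9,0],-0.12],[[-0.55,-2.9,0],-0.12],[[-0.55,-2.9,0],-0.12],[[-0.55,-2.9,0],-0.12],[[-0.55,-2.9,0],-0.12],[[-0.55,-2.9,0],-0.12],[[-0.55,-2.9,0],-0.12],[[0,0,0],-0.017],[[0,0,0],0],[[0,0,0],0]]'
python3 - <<'E'
from fit import *
snap("wrist","w3",s=1.25); snap("top","t3")
q=[.5085,-.1385,-1.4815]
im=cv2.convertScaleAbs(cv2.imread("pics/w3_raw.png"),alpha=.75)
for y in (-26,-20,20,26):
    for x in(-210,-180,-60,-20):
        u=px("w3",L2W(q,np.array((x,y,16))/1000)); 
        if abs(u).max()<3000: print((x,y),u.round(1)); cv2.drawMarker(im,tuple(int(a) for a in u),(0,0,255),cv2.MARKER_CROSS,4,1)
cv2.imwrite("pics/w3.png",cv2.resize(im,None,fx=1.25,fy=1.25))
E
```

```text
time_s: 9.5
ee_pos: [0.4972, -0.0304, 0.1376]
eef_rot: [-3.14, -0.001, 1.661]
force: [0.1, -0.0, -1.0]
grip_width: 0.0279
grip_force: 20.0
(-210, -26) [288.3  68.3]
(-180, -26) [289.  106.4]
(-60, -26) [291.3 241.3]
(-20, -26) [292.  280.9]
(-210, -20) [295.7  68.3]
(-180, -20) [296.2 106.4]
(-60, -20) [297.9 241.3]
(-20, -20) [298.3 280.9]
(-210, 20) [345.   68.3]
(-180, 20) [344.2 106.5]
(-60, 20) [341.4 241.4]
(-20, 20) [340.6 281. ]
(-210, 26) [352.4  68.3]
(-180, 26) [351.4 106.5]
(-60, 26) [348.  241.4]
(-20, 26) [347. 281.]
```

View pics/w3.png

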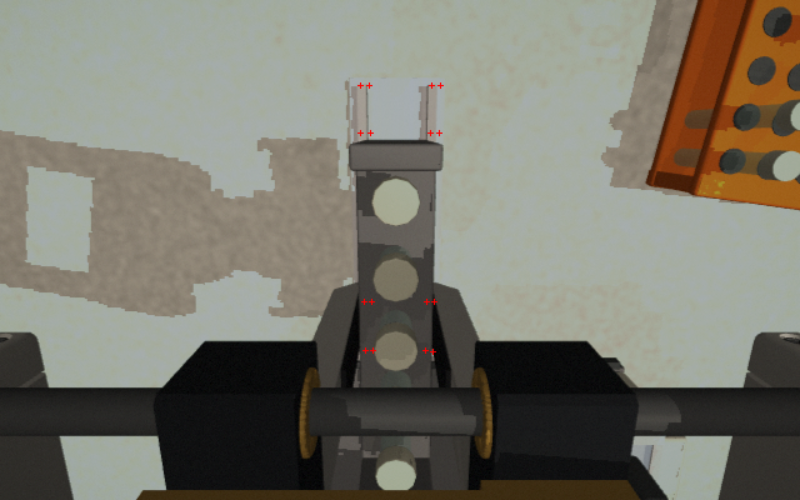

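The rails appear at columns 356–366 and 427–437, centred on 396.5, and the held carrier is centred on 396. It is aligned, so I lower it.

```bash
python3 -m pendant '[[[-0.05,0,-3],0],[[0,0,-3],0],[[0,0,-2.5],0],[[0,0,-1.5],0],[[0,0,-0.7],0],[[0,0,-0.4],0],[[0,0,0],0],[[0,0,0],0]]'
python3 -m pendant '[[[0,0,-0.15],0],[[0,0,-0.1],0],[[0,0,0],0],[[0,0,0],0]]'
```

```text
time_s: 10.27
ee_pos: [0.4976, -0.0306, 0.0282]
eef_rot: [3.14, 0.0, 1.661]
force: [0.4, 0.6, -0.5]
grip_width: 0.0271
grip_force: 20.0
time_s: 10.6
ee_pos: [0.4972, -0.0308, 0.0252]
eef_rot: [3.141, 0.0, 1.66]
force: [-0.1, 0.7, -1.2]
grip_width: 0.0279
grip_force: 20.0
```

```bash
for i in 1 2 ; do python3 -m pendant '[[[0,0,-0.07],0],[[0,0,0],0],[[0,0,0],0]]' | grep -E "ee_pos|force: \["; done
```

```text
ee_pos: [0.4973, -0.0309, 0.0251]
force: [-4.8, 0.2, 9.8]
ee_pos: [0.4973, -0.0309, 0.025]
force: [-9.5, -0.7, 20.3]
```

```bash
python3 -m pendant '[[[0,0,0.1],0],[[0,0,0],0],[[0,0,0],0],[[0,0,0],0],[[0,0,0],0]]' 0.62 | grep -E "ee_pos|force|width"
python3 -m pendant '[[[0,0,1],0],[[0,0,2.5],0],[[0,0,3.5],0],[[0,0,3],0],[[0,0,0],0]]'
python3 - <<'E'
from h import *
snap("wrist","w4",(200,0,640,400),1.5)
E
```

```text
ee_pos: [0.4971, -0.0308, 0.0244]
force: [0.7, 0.4, -0.6]
grip_width: 0.0569
grip_force: 0.0
time_s: 11.93
ee_pos: [0.4995, -0.0311, 0.1307]
eef_rot: [3.133, 0.002, 1.66]
force: [0.3, -1.3, 0.7]
grip_width: 0.0584
grip_force: 0.0
```

View pics/w4.png

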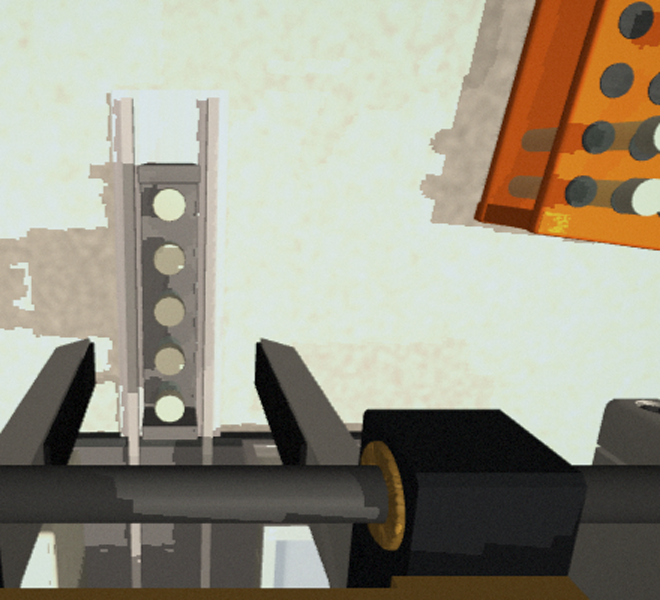

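The carrier stands between the rails, centred and upright, with caps at column ~169 and rails at 128 and 206. I go behind it with closed fingers.

```bash
python3 -m pendant '[[[-0.26,2.9,0],0],[[-0.26,2.9,0],0],[[-0.26,2.9,0],0],[[0,0,0],0],[[0,0,-3.5],0],[[0,0,-3],0],[[0,0,-2.5],0],[[0,0,-1],0],[[0,0,-0.45],0],[[0,0,0],0],[[0,0,0],0]]' 0 20
python3 -m pendant '[[[0.045,-0.5,0],0],[[0.045,-0.5,0],0],[[0.045,-0.5,0],0],[[0.045,-0.5,0],0],[[0.045,-0.5,0],0],[[0.045,-0.5,0],0],[[0.045,-0.5,0],0],[[0.045,-0.5,0],0],[[0,0,0],0]]'
```

```text
time_s: 12.9
ee_pos: [0.4899, 0.056, 0.021]
eef_rot: [3.14, 0.0, 1.66]
force: [-0.2, -0.4, -0.4]
grip_width: 0.0005
grip_force: 0.0
time_s: 13.65
ee_pos: [0.493, 0.0153, 0.02]
eef_rot: [-3.142, 0.0, 1.659]
force: [0.2, 0.9, -0.7]
grip_width: 0.0003
grip_force: 0.0
```

```bash
python3 -m pendant '[[[0.089,-1,0.3],0],[[0.089,-1,0],0],[[0.089,-1,0],0],[[0.089,-1,0],0],[[0.089,-1,0],0],[[0.089,-1,0],0],[[0.089,-1,0],0],[[0.089,-1,0],0],[[0.089,-1,0],0],[[0.089,-1,0],0],[[0.089,-1,0],0],[[0.089,-1,0],0],[[0.089,-1,0],0],[[0.045,-0.5,0],0],[[0.045,-0.5,0],0],[[0.045,-0.5,0],0],[[0,0,0],0]]'
for i in 1 2 ; do python3 -m pendant '[[[0.02,-0.25,0],0],[[0.02,-0.25,0],0],[[0,0,0],0]]' | grep -E "ee_pos|force: \["; done
```

```text
time_s: 15.07
ee_pos: [0.5059, -0.1295, 0.023]
eef_rot: [3.141, 0.0, 1.659]
force: [0.2, -0.2, 0.1]
grip_width: 0.0005
grip_force: 0.0
ee_pos: [0.5063, -0.134, 0.023]
force: [0.2, 0.4, -0.3]
ee_pos: [0.5067, -0.1392, 0.0231]
force: [0.6, -0.4, -0.2]
```

```bash
for i in 1 2 3 4 ; do python3 -m pendant '[[[0.012,-0.13,0],0],[[0.012,-0.13,0],0],[[0,0,0],0]]' | grep -E "ee_pos|force: \["; done
```

```text
ee_pos: [0.5069, -0.1416, 0.023]
force: [-0.1, -0.3, 0.5]
ee_pos: [0.507, -0.1432, 0.023]
force: [-0.8, 8.9, 2.8]
ee_pos: [0.5069, -0.1432, 0.0231]
force: [-2.3, 30.8, 10.7]
ee_pos: [0.5069, -0.1432, 0.0231]
force: [-5.0, 52.2, 18.5]
```

Hard stop at TCP y=-0.143. Home was predicted at -0.144 to -0.146, so the carrier is home. I retreat and go to the far side of the handle.

```bash
python3 -m pendant '[[[-0.09,1,0],0],[[-0.09,1,0],0],[[0,0,3],0],[[0,0,4],0],[[0,0,4],0],[[0,0,3.2],0],[[0,0,0],0]]' | grep -E "ee_pos|force: \["
python3 -m pendant '[[[3,-0.3,0],0],[[3,-0.3,0],0],[[3,-0.3,0],0],[[3,-0.3,0],0],[[3,-0.3,0],0],[[3,-0.3,0],0],[[0,0,0],0],[[0,0,0],0]]'
python3 - <<'E'
from h import *
snap("top","t5")
im=cv2.imread("pics/t5_raw.png",0)
# caps inside bay visible? world search of bright blobs along track line
q=np.array
for k in range(-20,80,5):
    x=.5062+.0892*k/1000; y=-.139-.996*k/1000
    u=px("t5",(x,y,.072)).round().astype(int); print(k,im[u[1]-1:u[1]+2,u[0]-1:u[0]+2].mean().round(),end=" | ")
E
```

```text
ee_pos: [0.5081, -0.13, 0.1716]
force: [0.7, -0.8, -0.3]
time_s: 17.82
ee_pos: [0.6859, -0.1472, 0.1628]
eef_rot: [-3.139, -0.001, 1.66]
force: [-0.4, 0.1, 0.4]
grip_width: 0.0002
grip_force: 0.0
-20 39.0 | -15 43.0 | -10 47.0 | -5 50.0 | 0 54.0 | 5 56.0 | 10 59.0 | 15 63.0 | 20 65.0 | 25 67.0 | 30 69.0 | 35 71.0 | 40 73.0 | 45 75.0 | 50 74.0 | 55 75.0 | 60 75.0 | 65 75.0 | 70 75.0 | 75 75.0 |
```

```bash
python3 - <<'E'
from h import *
snap("scene","s5")
im=cv2.imread("pics/s5_raw.png",0)
for k in range(-10,80,3):
    x=.5085+.0892*k/1000; y=-.1385-.996*k/1000
    u=px("s5",(x,y,.072)); v=cv2.getRectSubPix(im,(3,3),tuple(map(float,u))); print(k,u.round().astype(int),int(v.mean()),end=" | ")
E
python3 -m pendant '[[[0,-0.4,-2.5],0],[[0,0,-2.2],0],[[0,0,-0.5],0],[[0,0,0],0]]'
```

```text
-10 [272 163] 55 | -7 [271 162] 55 | -4 [270 162] 54 | -1 [269 161] 52 | 2 [268 161] 49 | 5 [267 160] 47 | 8 [266 160] 46 | 11 [265 159] 48 | 14 [265 159] 53 | 17 [264 158] 60 | 20 [263 158] 69 | 23 [262 157] 80 | 26 [261 157] 93 | 29 [260 156] 99 | 32 [259 156] 97 | 35 [258 156] 87 | 38 [257 155] 74 | 41 [256 155] 65 | 44 [255 154] 63 | 47 [254 154] 71 | 50 [253 153] 82 | 53 [252 153] 91 | 56 [252 152] 93 | 59 [251 152] 88 | 62 [250 151] 77 | 65 [249 151] 66 | 68 [248 151] 61 | 71 [247 150] 66 | 74 [246 150] 77 | 77 [245 149] 86 | time_s: 18.25
ee_pos: [0.6845, -0.1511, 0.1122]
eef_rot: [-3.139, -0.001, 1.66]
force: [-0.3, -0.4, 0.3]
grip_width: 0.0004
grip_force: 0.0
```

The cap peaks are at loader x ≈ 30 and 55 mm, against 32 and 57 at home, which matches within calibration. Now I shut the guard.

```bash
python3 -m pendant '[[[-1,-0.09,0],0],[[-1,-0.09,0],0],[[-1,-0.09,0],0],[[-1,-0.09,0],0],[[-1,-0.09,0],0],[[-1,-0.09,0],0],[[-1,-0.09,0],0],[[-1,-0.09,0],0],[[-1,-0.09,0],0],[[-0.6,-0.05,0],0],[[-0.6,-0.05,0],0],[[-0.5,-0.045,0],0],[[0,0,0],0]]' | grep -E "ee_pos|force: \["
for i in 1 2 3; do python3 -m pendant '[[[-0.15,-0.013,0],0],[[-0.15,-0.013,0],0],[[0,0,0],0]]' | grep -E "ee_pos|force: \["; done
```

```text
ee_pos: [0.5783, -0.1609, 0.1138]
force: [0.1, 0.3, 0.2]
ee_pos: [0.5758, -0.161, 0.113]
force: [0.3, -0.6, 0.2]
ee_pos: [0.5726, -0.1613, 0.1129]
force: [-0.1, -0.3, 0.3]
ee_pos: [0.5695, -0.1616, 0.113]
force: [-0.3, -0.3, 0.4]
```

```bash
for i in 1 2 3; do python3 -m pendant '[[[-0.13,-0.012,0],0],[[-0.13,-0.012,0],0],[[0,0,0],0]]' | grep -E "ee_pos|force: \["; done
```

```text
ee_pos: [0.5669, -0.1618, 0.113]
force: [0.4, 0.2, 0.4]
ee_pos: [0.5643, -0.162, 0.113]
force: [-0.7, -0.1, -0.0]
ee_pos: [0.5638, -0.1621, 0.1132]
force: [16.9, 1.2, -8.7]
```

Hard on the shut stop. I retreat and compare the top and scene views with the starting ones.

```bash
python3 -m pendant '[[[1,0.1,0],0],[[1,0.1,0],0],[[0,0,3.5],0],[[0,0,4],0],[[0,0,4],0],[[0,0,3],0],[[-3,-3,0],0],[[-3,-3,0],0],[[-3,-3,0],0],[[-3,-3,0],0],[[-3,-3,0],0],[[-3,-3,0],0],[[-3,-3,0],0],[[-3,-3,0],0],[[0,0,0],0],[[0,0,0],0]]'
python3 - <<'E'
from h import *
for n,f in(("top","top"),("scene","scene")):
    snap(n,n+"_end")
    a,b=[cv2.GaussianBlur(cv2.imread(f"pics/{x}_raw.png",0),(5,5),0) for x in(f,n+"_end")]
    _,m=cv2.threshold(cv2.absdiff(a,b),18,255,0)
    k,_,st,ce=cv2.connectedComponentsWithStats(m)
    print(n,[(s[:5].tolist()) for s in st[1:] if s[4]>12])
    # handle shift by template match
    u=px(f,(.5483,-.1622,.132)).round().astype(int); t=a[u[1]-14:u[1]+14,u[0]-18:u[0]+18]
    s=b[u[1]-34:u[1]+34,u[0]-38:u[0]+38]; r=cv2.minMaxLoc(cv2.matchTemplate(s,t,5)); print(r[1],r[3],"expect (20,20)")
E
```

```text
time_s: 22.17
ee_pos: [0.3448, -0.397, 0.258]
eef_rot: [-3.141, -0.0, 1.656]
force: [1.1, 0.0, 0.3]
grip_width: 0.0004
grip_force: 0.0
top [[203, 189, 22, 68, 1035], [412, 209, 23, 4, 37], [396, 212, 14, 4, 29], [404, 214, 25, 7, 111], [404, 221, 26, 6, 87], [402, 258, 40, 7, 121], [564, 282, 76, 118, 5790], [488, 339, 47, 61, 1802], [299, 377, 76, 23, 1126], [576, 388, 21, 12, 119], [281, 392, 12, 8, 29]]
0.9636202454566956 (20, 22) expect (20,20)
scene [[195, 0, 23, 10, 114], [220, 0, 7, 18, 70], [254, 0, 4, 6, 20], [247, 0, 157, 90, 4156], [386, 0, 7, 5, 27], [393, 0, 10, 6, 40], [432, 0, 53, 143, 3389], [251, 9, 9, 13, 88], [229, 25, 7, 9, 50], [466, 41, 11, 13, 100], [253, 61, 127, 39, 2122], [418, 75, 10, 8, 19], [397, 96, 8, 7, 39], [383, 101, 3, 6, 15], [387, 113, 20, 15, 182], [387, 124, 30, 18, 247], [244, 144, 17, 18, 83], [238, 148, 19, 18, 105], [229, 156, 28, 18, 121], [388, 252, 51, 67, 1296]]
0.9872483015060425 (21, 18) expect (20,20)
```

```bash
python3 -c "
from station import ctrl
print(ctrl.hand_in())"
```

```text
the job is handed in; nothing more can be done
None
```

I handed the job in at about 22 s: the five-tube carrier is home against the end stop, the guard was opened to its stop and is now shut against its stop, and the comparison pictures show no other carrier or bystander moved.

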